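# Stack the shoe-polish caddy tiers with alternating tabs

### The arm

A 7-joint arm with a two-finger parallel gripper is mounted at the origin on the work surface. World frame = base frame: x ahead of the robot, y to its left, z up, the work surface at z = 0. Lengths are in m, angles in rad, forces in N, time in s.
With the tool pointing down it reaches from about 0.4 to 0.85 m from the base axis. Payload 10.4 kg.
Tool frame: the origin (TCP) lies midway between the tips of the shut fingers; the grasp point (between the pads) lies 19 mm behind it (r.tcp_to_grasp is the z of the grasp point in the tool frame, in m); z points along the fingers, x is the direction in which the jaws open and shut, and the axes are right-handed (so a half turn about z gives the same grasp; the last joint's range is limited). The gripper opens to 87 mm and grips with 3 to 60 N. Pads are 19 mm wide; open, the fingers measure 117 mm over their backs; the gripper's body (75 mm by 190 mm) begins 51 mm behind the grasp point.
Start: joints at [1.154, 0.332, -0.065, 1.46, 0.022, 1.35, -0.088], TCP at [0.24, -0.577, 0.223] pointing down, gripper open.
Joint ranges: [-2.6, 2.6], [-0.5, 2.12], [-1.47, 1.34], [0.16, 2.42], [-1.27, 4.41], [0.06, 2.06], [-2.6, 2.6]. Speed limits (rad/s): [2.22, 2.22, 2.79, 2.79, 3.14, 3.14, 3.14].

### API

Orientations are given as a unit quaternion [x, y, z, w].
In Python, from bench import r, camera, close_job gives the robot as it stands. The module is installed in compiled form; this text tells all that it offers.
- The arm moves only by the shell command python3 -m crank 'ROWS' [FORCE]. ROWS is JSON, a list of rows, each an object of numbers: "x", "y", "z": the shift along the tool's x, y, z scaled (see below); "ax", "ay", "az": the turn, a rotation vector about the tool's x, y, z scaled (see below); "claw": the closure, from -1 (fully open) to 1 (shut), so that 0 is half open. A call has exactly 5 rows; each row is the pose to reach, as a shift and turn from the pose commanded when the call began, along the tool's axes at that moment; what a row does not reach only later rows make up. The controller multiplies each number of a shift by 1 m and each number of a turn by 2 rad. A row lasts 1/12 s, in which the tool goes at most 41.7 mm and 7.16 degrees, less where a joint would pass 70% of its speed; a pose out of reach is approached as far as the arm can. A call with a number of a shift or a turn outside -1 to 1 is refused whole. A call with a gripper value outside its range is refused whole. The fingers move at their own pace and stop on an object; FORCE is the grip in N (left out, the last holds). Time passes only in rows, so rows that repeat a pose let the fingers close, or fill a call up. It gives the time, the measured TCP pose, the force and the opening at its end, in the units of the state.
- r.read_state(): the state, without advancing time (a new reading comes with each control period).
- camera(name): name is "scene" or "side" or "wrist"; returns a dict with "color" (420x560x3 uint8, blue, green, red), "fx", "fy", "cx", "cy" (pixels), "eye" and "orientation" of the camera in the world. Camera axes: x right, y down, z forward; pixel columns grow to the right and rows downward; lengths in m; the calibration is good to about 2 mm. A picture is of the moment at which its call begins. There is no depth.
- close_job(): hands the job in, once; it reports no verdict.
The state is a dict: "time": time; "joint_positions": joint angles; "joint_vel": joint speeds; "joint_torque": joint torques, N m; "ee_pos": TCP position; "eef_rot": TCP orientation; "ft_force": force on the tool from outside, world axes, zero at the start; "torque": the same for the moment, N m; "width": finger opening in m.
Only numpy, scipy, OpenCV 4.12 (cv2) and the standard library are available. Lean on these libraries where they do the work, as an engineer would, in place of code of your own. Each camera call takes 0.05 s, during which the arm holds its last target. There are 200 camera calls.

### The job

Put the two loose tiers back on the ribbed post of the green shoe-polish caddy so that the tabs alternate: first the red-tabbed tier with its tab on the opposite side from the base's white tab, then the yellow-tabbed tier on top of it with its tab back on the white tab's side. Each must engage the post's ribs and slide fully home, level and let go; the post may have been swivelled, so feel for the ribs gently by turning the tier, never pressing on the caddy, or the tiers on each other, with more than 25 N, and leave the tin, jar, brush and shoe horn where they are.

Things in the scene. Friction and masses are not known exactly. Their poses are not given: they have to be found in the camera images.
- caddy: Caddy base, fixed on the bench: green round dish 156 mm across, rim 18 mm high; origin at bench level on the post's axis, z up, x towards its own white tab. Its post (boss, white core, orange ribs) has been swivelled by an unreported angle, up to 0.5 rad either way. The post turns stiffly (0.8 N m) and stays put under a light touch.
- caddy_tab (a point): Middle of the base's white tab (30 x 34 x 8 mm), 89 mm from the post's axis along the caddy's x, 12 mm above the bench.
- caddy_seat (a point): Centre of the boss top, 48 mm across, 26 mm above the bench: the seat of the first tier (axes as the caddy). Fully home, the red tier's underside lies here, its centre 40 mm above the bench; the yellow one's underside lies on the red collar's top, its centre 68 mm above the bench.
- caddy_ribtop (a point): On the post's axis level with the flat rib tops, 68 mm above the bench (axes as the caddy, not the post). A tier not aligned rests here with its underside and drops when turned to match. It fits with its x along the caddy's +x or -x plus the swivel, with about 0.08 rad of play either way and 2 mm sideways.
- caddy_tip (a point): Tip of the post, 80 mm above the bench. The core is 26 mm across up to 71 mm, then tapers to 14 mm at the tip and so guides a bore. Four ribs 7 mm wide run from the seat to 68 mm and reach 19.5 mm from the axis; unswivelled they stand 40 degrees either side of the caddy's +x and of -x.
- tier_red_mid (a point): Centre, on the bore's axis and half-way up (14 mm above the underside), of the loose green tier with the red tab; z up, x towards the tab. Its upright middle collar, 28 mm high from the underside, open at both ends, is grasped from above by the two flats facing +y and -y, 50 mm apart, 20 mm wide each; the tray floor beside it is free for 30 mm.
- tier_red_tab (a point): Middle of the red tab (26 x 30 x 8 mm): 70 mm from the tier's axis along its x, 7 mm above its underside. The tier's bore is 30 mm across four inward teeth, at +x and -x (13 mm wide) and +y and -y (20 mm wide); the slots between lie 40 degrees either side of +x and of -x, so it fits the post two ways, half a turn apart.
- tier_red: The red-tabbed tier, a toothed plate: green plastic octagonal tray 116 mm across flats, floor 5 mm thick, rim 11 mm high, collar in the middle. Origin at the centre of its underside, x towards the tab. 0.08 to 0.17 kg. Starts right way up on the bench.
- tier_yellow_mid (a point): Centre, on the bore's axis and half-way up (14 mm above the underside), of the loose green tier with the yellow tab; z up, x towards the tab. Its upright middle collar, 28 mm high from the underside, open at both ends, is grasped from above by the two flats facing +y and -y, 50 mm apart, 20 mm wide each; the tray floor beside it is free for 30 mm.
- tier_yellow_tab (a point): Middle of the yellow tab (26 x 30 x 8 mm): 70 mm from the tier's axis along its x, 7 mm above its underside. The tier's bore is 30 mm across four inward teeth, at +x and -x (13 mm wide) and +y and -y (20 mm wide); the slots between lie 40 degrees either side of +x and of -x, so it fits the post two ways, half a turn apart.
- tier_yellow: The yellow-tabbed tier, a toothed plate: green plastic octagonal tray 116 mm across flats, floor 5 mm thick, rim 11 mm high, collar in the middle. Origin at the centre of its underside, x towards the tab. 0.08 to 0.17 kg. Starts right way up on the bench.
- tin: Bystander: aluminium polish tin, 80 mm across, 28 mm high; origin at the centre of its underside.
- jar: Bystander: amber glass jar with a black screw lid, 52 mm across, 70 mm high; origin at the centre of its underside.
- brush: Bystander: suede brush lying bristles down, 150 x 42 x 34 mm, long along its x; origin at the centre of its underside.
- shoehorn: Bystander: wooden shoe horn lying flat, about 173 mm long along its x, 38 mm wide, 12 mm high; origin near its middle, on the underside.
There are look-alikes about, which are no part of the job. Leave any pink look-alike of the tier_red alone.

How it is judged:
By the outcome, as a careful person would: the job done as asked, in the order asked, and still so for the second after the job is handed in, with the robot touching nothing.
It also fails if it takes over 72 s, if anything falls off the work surface, if the arm or the gripper's body presses on something with over 40 N, if the wrist force passes 120 N, or if a joint passes its speed limit or range.

## Working session

There is one attempt and no reset: what is moved stays moved. The work goes in short steps, Python scripts to look and compute and a shell command to move; the robot and the scene stay as the last step left them, time stands still between calls to the robot, and variables do not carry over. Pictures are saved under pics/ and viewed, about 8 in all and at most 12, crops included, and the job is handed in when it is done.

```bash
mkdir -p pics; cat > h.py <<'E'
import numpy as np, cv2
from scipy.spatial.transform import Rotation as R
from bench import r, camera, close_job
def ray(c,u,v,z):
    d=R.from_quat(c["orientation"]).apply([(u-c["cx"])/c["fx"],(v-c["cy"])/c["fy"],1.0]); e=np.array(c["eye"])
    return e+d*(z-e[2])/d[2]
def proj(c,p):
    q=R.from_quat(c["orientation"]).inv().apply(np.array(p)-c["eye"]); return np.array([c["fx"]*q[0]/q[2]+c["cx"],c["fy"]*q[1]/q[2]+c["cy"]])
E
python3 - <<'E'
from h import *
import pickle
for n in ("scene","side","wrist"):
    c=camera(n); cv2.imwrite(f"pics/{n}0.png",c["color"]); pickle.dump(c,open(f"{n}0.pkl","wb")); print(n,c["eye"],c["orientation"],c["fx"])
s=r.read_state();print(s, r.tcp_to_grasp)
E
```

```text
scene [ 1.01367827 -0.21469139  0.84756533] [ 0.80799806  0.51003893 -0.15368906 -0.25175204] 388.0135985470593
side [0.41900576 0.75878275 0.81571126] [-0.09512427  0.91641659 -0.38769208  0.0287551 ] 406.91516059904654
wrist [ 0.30759176 -0.54881784  0.38346962] [ 0.82431506 -0.54978405 -0.07533696  0.11210045] 368.5534511913613
{'time': 0.15, 'joint_positions': array([ 1.15434693,  0.33277952, -0.06469717,  1.46073527,  0.02156862,
        1.34989118, -0.08850787]), 'joint_vel': array([-1.85826420e-03, -7.80158226e-04,  2.96040963e-04, -3.76374744e-03,
        7.21511050e-04,  6.47286919e-04,  6.30028366e-05]), 'joint_torque': array([-1.35823420e-04, -6.23631549e+01,  2.40528403e-02, -3.90144432e+01,
       -6.14128914e-02,  3.73641320e-02,  1.86590564e-04]), 'ee_pos': array([ 0.23973902, -0.57687943,  0.22190997]), 'eef_rot': array([ 8.31788663e-01, -5.55092161e-01, -4.70320925e-04, -3.03872992e-04]), 'ft_force': array([-0.21279822,  0.79979851,  0.37942619]), 'torque': array([ 0.01761261, -0.0249511 ,  0.01994029]), 'width': 0.08716597011943923} -0.0187
```

View pics/scene0.png

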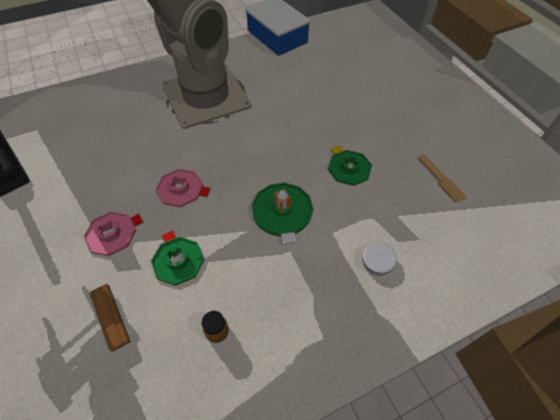

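View pics/side0.png

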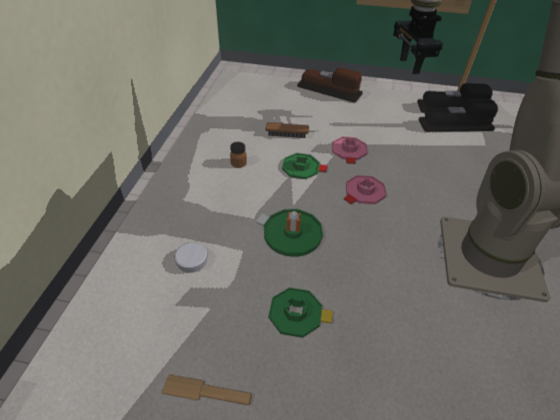

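```bash
cat > m0.py <<'E'
from h import *
import pickle
T={"scene":dict(red=((178,260),(169,236)),yel=((350,167),(337,150)),cad=((283,208),(288,238))),
   "side":dict(red=((301,166),(323,168)),yel=((296,311),(327,316)),cad=((293,231),(262,219)))}
def near(mask,p):
    n,l,s,ce=cv2.connectedComponentsWithStats(mask.astype(np.uint8)); 
    ok=[i for i in range(1,n) if s[i,4]>15]; i=min(ok,key=lambda i:np.hypot(*(ce[i]-p)))
    return l==i,ce[i],s[i,4]
for n in T:
    c=pickle.load(open(n+"0.pkl","rb")); hsv=cv2.cvtColor(c["color"],cv2.COLOR_BGR2HSV); H,S,V=cv2.split(hsv)
    M=dict(red=((H<8)|(H>172))&(S>180)&(V>90),yel=(H>18)&(H<32)&(S>150)&(V>90),cad=(S<40)&(V>150),g=(H>50)&(H<80)&(S>120))
    for k,(pc,pt) in T[n].items():
        m,ce,a=near(M["g"],pc); pts=np.argwhere(m)[:,::-1].astype(np.int32)
        h=cv2.convexHull(pts); mo=cv2.moments(h); C=(mo["m10"]/mo["m00"],mo["m01"]/mo["m00"])
        roi=np.zeros_like(V); roi[pt[1]-12:pt[1]+13,pt[0]-12:pt[0]+13]=1
        _,t,at=near(M[k]&(roi>0)&~m,pt)
        P=ray(c,*C,0.009 if k!="cad" else .014); Q=ray(c,*t,0.011 if k!="cad" else .016)
        d=(Q-P)[:2]; print(n,k,np.round(C,1),a,np.round(t,1),at,np.round(P,4),np.round(Q,4),"dist",np.hypot(*d).round(4),"yaw",np.arctan2(d[1],d[0]).round(3))
E
python3 m0.py
```

```text
scene red [177.1 260.5] 1618 [168.2 236. ] 77 [ 0.5386 -0.2587  0.009 ] [ 0.4659 -0.259   0.011 ] dist 0.0727 yaw -3.138
scene yel [349.6 167.3] 1022 [336.6 149.4] 56 [0.4667 0.2616 0.009 ] [0.3942 0.2613 0.011 ] dist 0.0725 yaw -3.138Traceback (most recent call last):
  File "m0.py", line 16, in <module>
    _,t,at=near(M[k]&(roi>0)&~m,pt)
           ~~~~^^^^^^^^^^^^^^^^^^^^
  File "m0.py", line 7, in near
    ok=[i for i in range(1,n) if s[i,4]>15]; i=min(ok,key=lambda i:np.hypot(*(ce[i]-p)))
                                               ~~~^^^^^^^^^^^^^^^^^^^^^^^^^^^^^^^^^^^^^^
ValueError: min() iterable argument is empty
```

```bash
python3 - <<'E'
from h import *
import pickle
c=pickle.load(open("scene0.pkl","rb"))["color"];print(c[236:240,280:298:3]);c=pickle.load(open("side0.pkl","rb"))["color"];print(c[219:221,252:270:3])
E
sed -i 's/(S<40)&(V>150)/(S<60)\&(V>(135 if n=="scene" else 118))/' m0.py; python3 m0.py
```

```text
[[[ 66  77  68]
  [124 126 128]
  [123 123 124]
  [124 126 127]
  [123 126 127]
  [111 115 117]]

 [[ 91  95  98]
  [125 127 128]
  [126 127 128]
  [124 127 127]
  [124 126 127]
  [117 121 122]]

 [[ 97 103 106]
  [124 126 127]
  [123 125 125]
  [123 126 125]
  [124 127 128]
  [120 122 122]]

 [[ 93 100 103]
  [125 125 127]
  [124 126 128]
  [125 127 129]
  [127 128 129]
  [119 121 122]]]
[[[112 115 118]
  [109 112 114]
  [132 132 132]
  [132 131 132]
  [133 132 133]
  [ 99 108  96]]

 [[110 113 116]
  [112 114 117]
  [133 132 133]
  [132 131 132]
  [133 132 133]
  [ 66  86  59]]]
scene red [177.1 260.5] 1618 [168.2 236. ] 77 [ 0.5386 -0.2587  0.009 ] [ 0.4659 -0.259   0.011 ] dist 0.0727 yaw -3.138
scene yel [349.6 167.3] 1022 [336.6 149.4] 56 [0.4667 0.2616 0.009 ] [0.3942 0.2613 0.011 ] dist 0.0725 yaw -3.138Traceback (most recent call last):
  File "m0.py", line 16, in <module>
    _,t,at=near(M[k]&(roi>0)&~m,pt)
           ~~~~^^^^^^^^^^^^^^^^^^^^
  File "m0.py", line 7, in near
    ok=[i for i in range(1,n) if s[i,4]>15]; i=min(ok,key=lambda i:np.hypot(*(ce[i]-p)))
                                               ~~~^^^^^^^^^^^^^^^^^^^^^^^^^^^^^^^^^^^^^^
ValueError: min() iterable argument is empty
```

```bash
sed -i 's/135 if n=="scene" else 118/119 if n=="scene" else 124/' m0.py; python3 m0.py
```

```text
scene red [177.1 260.5] 1618 [168.2 236. ] 77 [ 0.5386 -0.2587  0.009 ] [ 0.4659 -0.259   0.011 ] dist 0.0727 yaw -3.138
scene yel [349.6 167.3] 1022 [336.6 149.4] 56 [0.4667 0.2616 0.009 ] [0.3942 0.2613 0.011 ] dist 0.0725 yaw -3.138
scene cad [281.9 208.8] 2096 [288.5 237.6] 113 [0.5148 0.0283 0.014 ] [0.5993 0.0059 0.016 ] dist 0.0875 yaw -0.259
side red [300.5 165.7] 464 [322.3 167.7] 29 [ 0.5357 -0.2502  0.009 ] [ 0.4665 -0.2528  0.011 ] dist 0.0693 yaw -3.105
side yel [295.1 312.1] 1681 [326.2 315.9] 119 [0.4634 0.2706 0.009 ] [0.394  0.2666 0.011 ] dist 0.0696 yaw -3.085
side cad [293.2 232.9] 1558 [262.3 218.2] 68 [0.5084 0.0409 0.014 ] [0.6    0.0078 0.016 ] dist 0.0974 yaw -0.347
```

```bash
A='' ; 
python3 -m crank '[{"x":-0.029,"y":-0.031,"z":-0.02,"claw":-1},{"x":-0.058,"y":-0.062,"z":-0.04,"claw":-1},{"x":-0.087,"y":-0.093,"z":-0.06,"claw":-1},{"x":-0.116,"y":-0.124,"z":-0.08,"claw":-1},{"x":-0.144,"y":-0.154,"z":-0.08,"claw":-1}]' 20
python3 -m crank '[{"x":-0.029,"y":-0.031,"claw":-1},{"x":-0.058,"y":-0.062,"claw":-1},{"x":-0.087,"y":-0.093,"claw":-1},{"x":-0.116,"y":-0.124,"claw":-1},{"x":-0.144,"y":-0.154,"claw":-1}]' 20
python3 -m crank '[{"x":-0.029,"y":-0.031,"claw":-1},{"x":-0.058,"y":-0.062,"claw":-1},{"x":-0.087,"y":-0.093,"claw":-1},{"x":-0.116,"y":-0.124,"claw":-1},{"x":-0.144,"y":-0.154,"claw":-1}]' 20
python3 - <<'E'
from h import *
import pickle
c=camera("wrist"); cv2.imwrite("pics/w1.png",c["color"]); pickle.dump(c,open("w1.pkl","wb"))
s=r.read_state(); print(s["time"],s["ee_pos"],s["joint_positions"].round(3),c["eye"],s["eef_rot"])
for p in ([.512,.033,.07],[.6,.007,.012]): print(proj(c,p))
E
```

```text
0.2 [ 0.23974133 -0.57695842  0.22208345] [ 1.154  0.333 -0.065  1.461  0.022  1.35  -0.088] [ 0.30760306 -0.54884104  0.38358169] [ 8.31788060e-01 -5.55093196e-01 -3.49048650e-04 -2.11787775e-04]
[-599.59412474 -710.25028167]
[-365.19634075 -697.50943995]schema error: expected keys x, y, z, ax, ay, az, claw
schema error: expected keys x, y, z, ax, ay, az, claw
schema error: expected keys x, y, z, ax, ay, az, claw
```

View pics/w1.png

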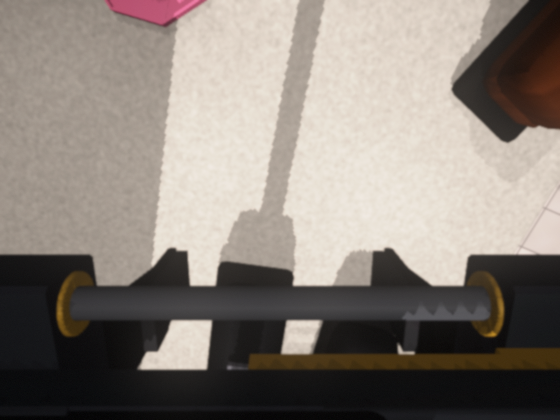

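```bash
python3 -m crank '[{"x":-0.03,"y":-0.026,"z":-0.02,"ax":0,"ay":0,"az":0,"claw":-1},{"x":-0.06,"y":-0.052,"z":-0.04,"ax":0,"ay":0,"az":0,"claw":-1},{"x":-0.09,"y":-0.078,"z":-0.06,"ax":0,"ay":0,"az":0,"claw":-1},{"x":-0.12,"y":-0.104,"z":-0.07,"ax":0,"ay":0,"az":0,"claw":-1},{"x":-0.15,"y":-0.13,"z":-0.08,"ax":0,"ay":0,"az":0,"claw":-1}]' 20
python3 -m crank '[{"x":-0.03,"y":-0.026,"z":0,"ax":0,"ay":0,"az":0,"claw":-1},{"x":-0.06,"y":-0.052,"z":0,"ax":0,"ay":0,"az":0,"claw":-1},{"x":-0.09,"y":-0.078,"z":0,"ax":0,"ay":0,"az":0,"claw":-1},{"x":-0.12,"y":-0.104,"z":0,"ax":0,"ay":0,"az":0,"claw":-1},{"x":-0.15,"y":-0.13,"z":0,"ax":0,"ay":0,"az":0,"claw":-1}]' 20
python3 -m crank '[{"x":-0.04,"y":-0.034,"z":0,"ax":0,"ay":0,"az":0,"claw":-1},{"x":-0.08,"y":-0.07,"z":0,"ax":0,"ay":0,"az":0,"claw":-1},{"x":-0.11,"y":-0.1,"z":0,"ax":0,"ay":0,"az":0,"claw":-1},{"x":-0.14,"y":-0.13,"z":0,"ax":0,"ay":0,"az":0,"claw":-1},{"x":-0.155,"y":-0.137,"z":0,"ax":0,"ay":0,"az":0,"claw":-1}]' 20
cat > look.py <<'E'
from h import *
import pickle,sys
n=sys.argv[1]; cam=sys.argv[2] if len(sys.argv)>2 else "wrist"
c=camera(cam); cv2.imwrite(f"pics/{n}.png",c["color"]); pickle.dump(c,open(n+".pkl","wb"))
s=r.read_state(); print(s["time"],s["ee_pos"].round(4),"J",s["joint_positions"].round(2),"eye",np.round(c["eye"],3),"F",s["ft_force"].round(2),"w",round(s["width"],4))
x=R.from_quat(s["eef_rot"]).as_matrix(); print("jawyaw",np.arctan2(x[1,0],x[0,0]).round(4),"zaxis",x[:,2].round(3))
E
python3 look.py w2; python3 - <<'E'
from h import *; import pickle
c=pickle.load(open("w2.pkl","rb"))
for p in ([.512,.033,.07],[.6,.007,.012]): print(proj(c,p))
E
```

```text
time: 0.62
ee_pos: [0.3006, -0.3934, 0.3019]
eef_rot: [0.832, -0.555, 0.001, 0.0]
ft_force: [1.8, 0.3, -0.2]
width: 0.0868
time: 1.03
ee_pos: [0.3628, -0.2046, 0.3009]
eef_rot: [0.832, -0.555, 0.0, 0.0]
ft_force: [0.9, -0.4, -0.7]
width: 0.087
time: 1.45
ee_pos: [0.4303, -0.0088, 0.301]
eef_rot: [0.832, -0.555, 0.0, -0.0]
ft_force: [-0.0, -0.1, -0.2]
width: 0.0869
1.5 [ 0.4312 -0.0006  0.3013] J [ 0.66 -0.12 -0.69  1.77 -0.08  1.46 -1.18] eye [0.498 0.019 0.463] F [-2.1   6.73  0.02] w 0.0868
jawyaw -1.1682 zaxis [ 0.002  0.002 -1.   ]
[272.42065529  92.07811754]
[324.93466927  27.34546473]
```

View pics/w2.png

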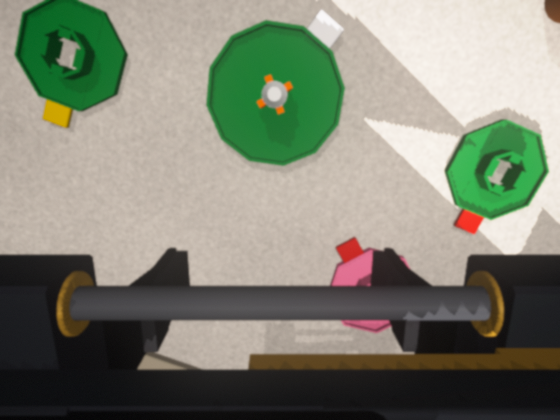

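```bash
cat > m1.py <<'E'
from h import *
import pickle
c=pickle.load(open("w2.pkl","rb")); H,S,V=cv2.split(cv2.cvtColor(c["color"],cv2.COLOR_BGR2HSV))
def comps(m,x0,x1,y0,y1,amin=8):
    k=np.zeros_like(V); k[y0:y1,x0:x1]=1; m=(m&(k>0)).astype(np.uint8)
    n,l,s,ce=cv2.connectedComponentsWithStats(m); return [(l==i,ce[i],s[i,4]) for i in range(1,n) if s[i,4]>=amin]
ribs=comps((H<18)&(S>150)&(V>80),245,305,65,125)
P=np.array([ray(c,*ce,.068)[:2] for _,ce,_ in ribs]); print("ribs",[(ce.round(1),a) for _,ce,a in ribs])
m=P.mean(0); print("axis",m.round(4)); a=np.arctan2(*(P-m).T[::-1]); print("rib r",np.hypot(*(P-m).T).round(4),"ang",np.degrees(a).round(1))
G=(H>45)&(H<85)&(S>120)
def disc(x0,x1,y0,y1,z):
    q=max(comps(G,x0,x1,y0,y1),key=lambda t:t[2])[0]; h=cv2.convexHull(np.argwhere(q)[:,::-1].astype(np.int32))
    w=np.array([ray(c,*p[0],z)[:2] for p in h],np.float32); mo=cv2.moments(w); return np.array([mo["m10"]/mo["m00"],mo["m01"]/mo["m00"]])
def tab(m,b,z):
    q=max(comps(m,*b),key=lambda t:t[2]); return ray(c,*q[1],z)[:2]
for n,d,zt,m,b,tz in (("cad",(190,360,10,175),.016,(S<40)&(V>115),(300,350,5,55),.016),
  ("yel",(5,140,0,115),.009,(H>15)&(H<35)&(S>150),(35,80,95,130),.011),("red",(430,560,110,225),.009,((H<8)|(H>172))&(S>180),(450,490,205,240),.011)):
    C=disc(*d,zt); T=tab(m,b,tz); C2=m if 0 else C; v=T-C; print(n,C.round(4),T.round(4),np.hypot(*v).round(4),"yaw",np.arctan2(v[1],v[0]).round(3))
    if n=="cad": v=T-P.mean(0); print("yaw via post",np.arctan2(v[1],v[0]).round(3),np.hypot(*v).round(4))
E
python3 m1.py
```

```text
ribs [(array([268.2,  78.2]), np.int32(39)), (array([287.9,  86. ]), np.int32(44)), (array([260.8, 103.1]), np.int32(44)), (array([279.6, 109.8]), np.int32(40))]
axis [0.5107 0.0306]
rib r [0.0166 0.0162 0.0161 0.0161] ang [  43.4  -37.3  144.4 -137.3]
cad [0.5108 0.0307] [0.6027 0.0045] 0.0955 yaw -0.278
yaw via post -0.277 0.0956
yel [0.4631 0.2634] [0.3941 0.2612] 0.0691 yaw -3.11
red [ 0.5351 -0.2569] [ 0.4651 -0.2564] 0.07 yaw 3.134
```

```bash
cat > d.py <<'E'
from h import *
import sys
a=[float(v) for v in sys.argv[1:]]; s=r.read_state(); M=R.from_quat(s["eef_rot"]); m=M.as_matrix()
d=M.inv().apply(np.array(a[:3])-s["ee_pos"]); y=np.arctan2(m[1,0],m[0,0]); t=a[3]-y
R2=R.from_euler("z",a[3])*R.from_quat([1,0,0,0]); rv=(M.inv()*R2).as_rotvec()/2
print(s["time"],"ee",s["ee_pos"].round(4),"yaw",y.round(4),"F",s["ft_force"].round(1),"T",s["torque"].round(2),"w",round(s["width"],4),"J",s["joint_positions"].round(2)); print("shift",d.round(4),"turn",rv.round(4),"az full",-t/2)
E
python3 -m crank '[{"x":0.028,"y":0,"z":0.01,"ax":0,"ay":0,"az":0.04,"claw":-0.57},{"x":0.056,"y":0.001,"z":0.02,"ax":0,"ay":0,"az":0.08,"claw":-0.57},{"x":0.084,"y":0.001,"z":0.03,"ax":0,"ay":0,"az":0.12,"claw":-0.57},{"x":0.112,"y":0.002,"z":0.04,"ax":0,"ay":0,"az":0.16,"claw":-0.57},{"x":0.14,"y":0.002,"z":0.05,"ax":0,"ay":0,"az":0.2055,"claw":-0.57}]' 20
python3 d.py 0.535 -0.257 0.12 -1.579
```

```text
time: 1.92
ee_pos: [0.4818, -0.1424, 0.2503]
eef_rot: [-0.7, 0.714, -0.0, -0.0]
ft_force: [-0.3, -0.1, 0.4]
width: 0.0696
1.9167 ee [ 0.4818 -0.1424  0.2503] yaw -1.5918 F [-0.3 -0.1  0.4] T [ 0.06  0.04 -0.03] w 0.0696 J [ 0.76  0.09 -0.59  1.71  0.05  1.36 -1.43]
shift [ 0.1134 -0.0556  0.1303] turn [ 0.0001 -0.0002 -0.0064] az full -0.006401236215116568
```

```bash
python3 -m crank '[{"x":0.03,"y":-0.015,"z":0.025,"ax":0,"ay":0,"az":0,"claw":-0.57},{"x":0.06,"y":-0.03,"z":0.05,"ax":0,"ay":0,"az":0,"claw":-0.57},{"x":0.09,"y":-0.045,"z":0.075,"ax":0,"ay":0,"az":0,"claw":-0.57},{"x":0.113,"y":-0.056,"z":0.1,"ax":0,"ay":0,"az":0,"claw":-0.57},{"x":0.113,"y":-0.056,"z":0.13,"ax":0,"ay":0,"az":0,"claw":-0.57}]' 20 >/dev/null
python3 -m crank '[{"x":0,"y":0,"z":0.02,"ax":0,"ay":0,"az":0,"claw":-0.57},{"x":0,"y":0,"z":0.03,"ax":0,"ay":0,"az":0,"claw":-0.57},{"x":0,"y":0,"z":0.03,"ax":0,"ay":0,"az":0,"claw":-0.57},{"x":0,"y":0,"z":0.03,"ax":0,"ay":0,"az":0,"claw":-0.57},{"x":0,"y":0,"z":0.03,"ax":0,"ay":0,"az":0,"claw":-0.57}]' 20 >/dev/null
python3 d.py 0.535 -0.257 0.008 -1.579
```

```text
2.75 ee [ 0.5367 -0.255   0.0927] yaw -1.5877 F [-1.  -0.3  0.2] T [-0.01  0.05  0.02] w 0.0681 J [ 0.77  0.41 -0.5   1.68  0.22  1.1  -1.38]
shift [0.0019 0.0019 0.0847] turn [-0.0012 -0.0006 -0.0043] az full -0.004330543360078543
```

```bash
python3 -m crank '[{"x":0.002,"y":0.002,"z":0.02,"ax":0,"ay":0,"az":-0.004,"claw":-0.57},{"x":0.002,"y":0.002,"z":0.04,"ax":0,"ay":0,"az":-0.004,"claw":-0.57},{"x":0.002,"y":0.002,"z":0.06,"ax":0,"ay":0,"az":-0.004,"claw":-0.57},{"x":0.002,"y":0.002,"z":0.075,"ax":0,"ay":0,"az":-0.004,"claw":-0.57},{"x":0.002,"y":0.002,"z":0.083,"ax":0,"ay":0,"az":-0.004,"claw":-0.57}]' 20
python3 -m crank '[{"x":0,"y":0,"z":0,"ax":0,"ay":0,"az":0,"claw":-0.57},{"x":0,"y":0,"z":0,"ax":0,"ay":0,"az":0,"claw":-0.1},{"x":0,"y":0,"z":0,"ax":0,"ay":0,"az":0,"claw":0},{"x":0,"y":0,"z":0,"ax":0,"ay":0,"az":0,"claw":0},{"x":0,"y":0,"z":0,"ax":0,"ay":0,"az":0,"claw":0}]' 20
python3 -m crank '[{"x":0,"y":0,"z":0,"ax":0,"ay":0,"az":0,"claw":0.5},{"x":0,"y":0,"z":0,"ax":0,"ay":0,"az":0,"claw":0.5},{"x":0,"y":0,"z":0,"ax":0,"ay":0,"az":0,"claw":0.5},{"x":0,"y":0,"z":0,"ax":0,"ay":0,"az":0,"claw":0.5},{"x":0,"y":0,"z":0,"ax":0,"ay":0,"az":0,"claw":0.5}]' 20
python3 d.py 0.535 -0.257 0.008 -1.579
```

```text
time: 3.17
ee_pos: [0.5338, -0.2569, 0.0077]
eef_rot: [-0.704, 0.71, -0.0, -0.0]
ft_force: [-0.1, -0.6, -0.5]
width: 0.0681
time: 3.58
ee_pos: [0.5344, -0.2572, 0.009]
eef_rot: [-0.704, 0.71, -0.001, 0.0]
ft_force: [0.4, 0.4, 7.3]
width: 0.05
time: 4.0
ee_pos: [0.5344, -0.2572, 0.009]
eef_rot: [-0.704, 0.71, -0.001, 0.0]
ft_force: [-0.4, 0.6, 7.4]
width: 0.0501
4.0 ee [ 0.5344 -0.2572  0.009 ] yaw -1.5799 F [-0.4  0.6  7.4] T [-0.03  0.33  0.06] w 0.0501 J [ 0.75  0.52 -0.47  1.74  0.28  0.96 -1.41]
shift [-0.0002 -0.0006  0.001 ] turn [-0.0007 -0.0005 -0.0005] az full -0.0004573277250899954
```

```bash
python3 -m crank '[{"x":0,"y":0,"z":-0.01,"ax":0,"ay":0,"az":0,"claw":0.5},{"x":0,"y":0,"z":-0.04,"ax":0,"ay":0,"az":0,"claw":0.5},{"x":0,"y":0,"z":-0.08,"ax":0,"ay":0,"az":0,"claw":0.5},{"x":-0.01,"y":0,"z":-0.115,"ax":0,"ay":0,"az":0,"claw":0.5},{"x":-0.03,"y":0.003,"z":-0.132,"ax":0,"ay":0,"az":0,"claw":0.5}]' 25
python3 -m crank '[{"x":-0.03,"y":0.003,"z":0,"ax":0,"ay":0,"az":0,"claw":0.5},{"x":-0.065,"y":0.006,"z":0,"ax":0,"ay":0,"az":0,"claw":0.5},{"x":-0.1,"y":0.01,"z":0,"ax":0,"ay":0,"az":-0.01,"claw":0.5},{"x":-0.135,"y":0.013,"z":0,"ax":0,"ay":0,"az":-0.02,"claw":0.5},{"x":-0.165,"y":0.016,"z":0,"ax":0,"ay":0,"az":-0.033,"claw":0.5}]' 25
python3 d.py 0.510 0.0305 0.14 -1.514
```

```text
time: 4.42
ee_pos: [0.5325, -0.2292, 0.145]
eef_rot: [-0.703, 0.712, -0.003, 0.001]
ft_force: [0.1, 0.3, -0.8]
width: 0.0499
time: 4.83
ee_pos: [0.5159, -0.0591, 0.1406]
eef_rot: [0.728, -0.686, 0.0, -0.0]
ft_force: [0.5, 0.8, -0.6]
width: 0.05
4.8333 ee [ 0.5159 -0.0591  0.1406] yaw -1.5119 F [ 0.5  0.8 -0.6] T [ 0.06 -0.04 -0.05] w 0.05 J [ 0.61  0.22 -0.65  1.82  0.15  1.15 -1.6 ]
shift [-0.0898  0.0007  0.0006] turn [-0.0002 -0.0001  0.0011] az full 0.0010504322447860703
```

```bash
python3 -m crank '[{"x":-0.03,"y":0,"z":0,"ax":0,"ay":0,"az":0,"claw":0.5},{"x":-0.06,"y":0.001,"z":0,"ax":0,"ay":0,"az":0,"claw":0.5},{"x":-0.085,"y":0.001,"z":0,"ax":0,"ay":0,"az":0,"claw":0.5},{"x":-0.09,"y":0.001,"z":0,"ax":0,"ay":0,"az":0,"claw":0.5},{"x":-0.09,"y":0.001,"z":0,"ax":0,"ay":0,"az":0,"claw":0.5}]' 25
python3 look.py w3; python3 look.py s3 scene; python3 look.py d3 side; python3 d.py 0.510 0.0305 0.14 -1.514
python3 - <<'E'
from h import *; import pickle
a=cv2.imread("pics/s3.png")[140:260,210:350]; b=cv2.imread("pics/d3.png")[150:270,220:360]
cv2.imwrite("pics/j3.png",cv2.resize(np.hstack([a,b]),(784,336),interpolation=cv2.INTER_CUBIC))
E
```

```text
time: 5.25
ee_pos: [0.5101, 0.0303, 0.1405]
eef_rot: [0.728, -0.685, 0.0, -0.0]
ft_force: [-0.3, -1.1, -0.8]
width: 0.0497
5.3 [0.5103 0.0283 0.1403] J [ 0.49  0.22 -0.7   1.83  0.15  1.15 -1.78] eye [0.583 0.035 0.302] F [-0.31 -0.97 -0.81] w 0.0497
jawyaw -1.5126 zaxis [ 0. -0. -1.]
5.35 [0.5104 0.0271 0.1401] J [ 0.49  0.22 -0.7   1.83  0.15  1.15 -1.78] eye [ 1.014 -0.215  0.848] F [ 0.73  0.03 -1.47] w 0.0499
jawyaw -1.5145 zaxis [ 0.    -0.001 -1.   ]
5.4 [0.5105 0.0266 0.1399] J [ 0.49  0.22 -0.7   1.83  0.15  1.15 -1.78] eye [0.419 0.759 0.816] F [-0.26 -0.56 -0.71] w 0.0499
jawyaw -1.5157 zaxis [-0.    -0.001 -1.   ]
5.4 ee [0.5105 0.0266 0.1399] yaw -1.5157 F [-0.3 -0.6 -0.7] T [-0.01  0.04 -0.03] w 0.0499 J [ 0.49  0.22 -0.7   1.83  0.15  1.15 -1.78]
shift [-0.0039  0.0003 -0.0001] turn [ 0.0001 -0.0004 -0.0009] az full -0.0008730086195861686
```

View pics/j3.png

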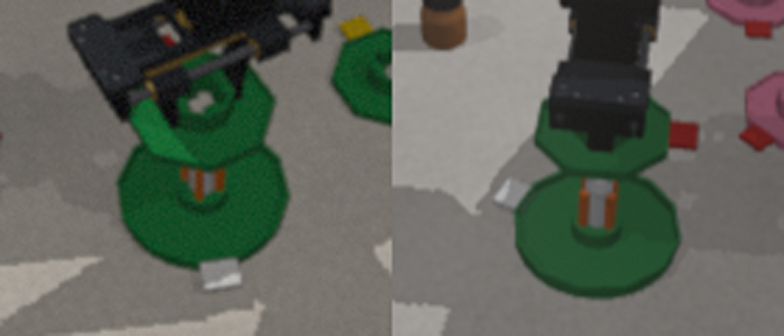

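```bash
python3 -m crank '[{"x":-0.004,"y":0,"z":0,"ax":0,"ay":0,"az":0,"claw":0.5},{"x":-0.004,"y":0,"z":0.015,"ax":0,"ay":0,"az":0,"claw":0.5},{"x":-0.004,"y":0,"z":0.03,"ax":0,"ay":0,"az":0,"claw":0.5},{"x":-0.004,"y":0,"z":0.042,"ax":0,"ay":0,"az":0,"claw":0.5},{"x":-0.004,"y":0,"z":0.048,"ax":0,"ay":0,"az":0,"claw":0.5}]' 25
python3 -m crank '[{"x":0,"y":0,"z":0.001,"ax":0,"ay":0,"az":0,"claw":0.5},{"x":0,"y":0,"z":0.002,"ax":0,"ay":0,"az":0,"claw":0.5},{"x":0,"y":0,"z":0.003,"ax":0,"ay":0,"az":0,"claw":0.5},{"x":0,"y":0,"z":0.003,"ax":0,"ay":0,"az":0,"claw":0.5},{"x":0,"y":0,"z":0.003,"ax":0,"ay":0,"az":0,"claw":0.5}]' 25
python3 d.py 0.510 0.0305 0.08 -1.514
```

```text
time: 5.82
ee_pos: [0.5094, 0.0314, 0.0902]
eef_rot: [0.726, -0.687, -0.001, 0.001]
ft_force: [-0.4, -0.2, 0.0]
width: 0.05
time: 6.23
ee_pos: [0.5105, 0.0321, 0.0894]
eef_rot: [0.727, -0.687, 0.0, -0.0]
ft_force: [0.0, -0.5, 0.3]
width: 0.05
6.2333 ee [0.5105 0.0321 0.0894] yaw -1.5141 F [ 0.  -0.5  0.3] T [ 0.02  0.02 -0.03] w 0.05 J [ 0.47  0.28 -0.69  1.88  0.21  1.05 -1.83]
shift [0.0016 0.0006 0.0094] turn [-0.0004 -0.0001 -0.    ] az full -3.0757100925593583e-05
```

```bash
python3 -m crank '[{"x":0.001,"y":0,"z":0.003,"ax":0,"ay":0,"az":0,"claw":0.5},{"x":0.001,"y":0,"z":0.006,"ax":0,"ay":0,"az":0,"claw":0.5},{"x":0.001,"y":0,"z":0.008,"ax":0,"ay":0,"az":0,"claw":0.5},{"x":0.001,"y":0,"z":0.008,"ax":0,"ay":0,"az":0,"claw":0.5},{"x":0.001,"y":0,"z":0.008,"ax":0,"ay":0,"az":0,"claw":0.5}]' 25
python3 -m crank '[{"x":0,"y":0,"z":0.001,"ax":0,"ay":0,"az":0,"claw":0.5},{"x":0,"y":0,"z":0.002,"ax":0,"ay":0,"az":0,"claw":0.5},{"x":0,"y":0,"z":0.003,"ax":0,"ay":0,"az":0,"claw":0.5},{"x":0,"y":0,"z":0.004,"ax":0,"ay":0,"az":0,"claw":0.5},{"x":0,"y":0,"z":0.005,"ax":0,"ay":0,"az":0,"claw":0.5}]' 25
python3 d.py 0.510 0.0305 0.07 -1.514
```

```text
time: 6.65
ee_pos: [0.5101, 0.0312, 0.0807]
eef_rot: [0.727, -0.687, -0.0, 0.0]
ft_force: [0.7, 0.3, -1.6]
width: 0.0502
time: 7.07
ee_pos: [0.5102, 0.0311, 0.0758]
eef_rot: [0.727, -0.687, 0.0, 0.0]
ft_force: [0.5, 0.2, -0.8]
width: 0.0502
7.0667 ee [0.5102 0.0311 0.0758] yaw -1.514 F [ 0.5  0.2 -0.8] T [0.04 0.05 0.01] w 0.0502 J [ 0.46  0.3  -0.69  1.9   0.22  1.02 -1.84]
shift [0.0006 0.0003 0.0058] turn [-0. -0. -0.] az full -2.0317285250204264e-05
```

No contact yet; continuing past the rib tops in small steps.

```bash
python3 -m crank '[{"x":0.0005,"y":0,"z":0.001,"ax":0,"ay":0,"az":0,"claw":0.5},{"x":0.0005,"y":0,"z":0.002,"ax":0,"ay":0,"az":0,"claw":0.5},{"x":0.0005,"y":0,"z":0.003,"ax":0,"ay":0,"az":0,"claw":0.5},{"x":0.0005,"y":0,"z":0.004,"ax":0,"ay":0,"az":0,"claw":0.5},{"x":0.0005,"y":0,"z":0.004,"ax":0,"ay":0,"az":0,"claw":0.5}]' 25
python3 d.py 0.510 0.0305 0.07 -1.514
```

```text
time: 7.48
ee_pos: [0.5101, 0.0306, 0.0716]
eef_rot: [0.727, -0.687, -0.0, 0.0]
ft_force: [-0.1, -0.5, -0.3]
width: 0.0497
7.4833 ee [0.5101 0.0306 0.0716] yaw -1.514 F [-0.1 -0.5 -0.3] T [0.07 0.01 0.01] w 0.0497 J [ 0.46  0.3  -0.69  1.9   0.22  1.02 -1.84]
shift [0.0001 0.0001 0.0016] turn [ 0.0001 -0.     -0.    ] az full -5.740527810216278e-06
```

```bash
python3 -m crank '[{"x":0,"y":0,"z":0.002,"ax":0,"ay":0,"az":0,"claw":0.5},{"x":0,"y":0,"z":0.004,"ax":0,"ay":0,"az":0,"claw":0.5},{"x":0,"y":0,"z":0.006,"ax":0,"ay":0,"az":0,"claw":0.5},{"x":0,"y":0,"z":0.008,"ax":0,"ay":0,"az":0,"claw":0.5},{"x":0,"y":0,"z":0.01,"ax":0,"ay":0,"az":0,"claw":0.5}]' 25
python3 d.py 0.510 0.0305 0.036 -1.514
python3 -m crank '[{"x":0,"y":0,"z":0.003,"ax":0,"ay":0,"az":0,"claw":0.5},{"x":0,"y":0,"z":0.006,"ax":0,"ay":0,"az":0,"claw":0.5},{"x":0,"y":0,"z":0.009,"ax":0,"ay":0,"az":0,"claw":0.5},{"x":0,"y":0,"z":0.012,"ax":0,"ay":0,"az":0,"claw":0.5},{"x":0,"y":0,"z":0.015,"ax":0,"ay":0,"az":0,"claw":0.5}]' 25
python3 d.py 0.510 0.0305 0.036 -1.514
```

```text
time: 7.9
ee_pos: [0.5102, 0.0307, 0.0616]
eef_rot: [0.727, -0.687, 0.0, 0.0]
ft_force: [0.0, -1.1, -1.5]
width: 0.0501
7.9 ee [0.5102 0.0307 0.0616] yaw -1.5139 F [ 0.  -1.1 -1.5] T [-0.06 -0.02 -0.04] w 0.0501 J [ 0.45  0.32 -0.68  1.91  0.24  1.   -1.85]
shift [0.0001 0.0002 0.0256] turn [ 0. -0.  0.] az full 3.1392114338446575e-05
time: 8.32
ee_pos: [0.5102, 0.0306, 0.0465]
eef_rot: [0.727, -0.687, -0.0, 0.0]
ft_force: [0.2, 0.5, -1.4]
width: 0.0499
8.3167 ee [0.5102 0.0306 0.0465] yaw -1.514 F [ 0.2  0.5 -1.4] T [ 0.05  0.01 -0.01] w 0.0499 J [ 0.44  0.34 -0.67  1.92  0.26  0.97 -1.86]
shift [0.0001 0.0002 0.0105] turn [ 0.0001 -0.      0.    ] az full 6.206505643202576e-06
```

Clean engagement. Down to just above seat, then 1 mm touches.

```bash
python3 -m crank '[{"x":0,"y":0,"z":0.002,"ax":0,"ay":0,"az":0,"claw":0.5},{"x":0,"y":0,"z":0.004,"ax":0,"ay":0,"az":0,"claw":0.5},{"x":0,"y":0,"z":0.006,"ax":0,"ay":0,"az":0,"claw":0.5},{"x":0,"y":0,"z":0.008,"ax":0,"ay":0,"az":0,"claw":0.5},{"x":0,"y":0,"z":0.0095,"ax":0,"ay":0,"az":0,"claw":0.5}]' 25
python3 -m crank '[{"x":0,"y":0,"z":0,"ax":0,"ay":0,"az":0,"claw":0.5},{"x":0,"y":0,"z":0.0005,"ax":0,"ay":0,"az":0,"claw":0.5},{"x":0,"y":0,"z":0.0005,"ax":0,"ay":0,"az":0,"claw":0.5},{"x":0,"y":0,"z":0.001,"ax":0,"ay":0,"az":0,"claw":0.5},{"x":0,"y":0,"z":0.001,"ax":0,"ay":0,"az":0,"claw":0.5}]' 25
python3 d.py 0.510 0.0305 0.036 -1.514
```

```text
time: 8.73
ee_pos: [0.5102, 0.0306, 0.0372]
eef_rot: [0.727, -0.687, 0.0, 0.0]
ft_force: [0.1, 0.0, -1.1]
width: 0.0499
time: 9.15
ee_pos: [0.5103, 0.0306, 0.0364]
eef_rot: [0.727, -0.687, 0.0, -0.0]
ft_force: [-0.2, 0.1, -0.9]
width: 0.0494
9.15 ee [0.5103 0.0306 0.0364] yaw -1.514 F [-0.2  0.1 -0.9] T [ 0.03  0.04 -0.01] w 0.0494 J [ 0.44  0.36 -0.67  1.93  0.27  0.95 -1.87]
shift [0.0001 0.0003 0.0004] turn [-0.0001 -0.0001 -0.    ] az full -7.2833081106171704e-06
```

```bash
python3 -m crank '[{"x":0,"y":0,"z":0.0005,"ax":0,"ay":0,"az":0,"claw":0.5},{"x":0,"y":0,"z":0.001,"ax":0,"ay":0,"az":0,"claw":0.5},{"x":0,"y":0,"z":0.001,"ax":0,"ay":0,"az":0,"claw":0.5},{"x":0,"y":0,"z":0.0015,"ax":0,"ay":0,"az":0,"claw":0.5},{"x":0,"y":0,"z":0.0015,"ax":0,"ay":0,"az":0,"claw":0.5}]' 25
python3 -m crank '[{"x":0,"y":0,"z":0,"ax":0,"ay":0,"az":0,"claw":0.5},{"x":0,"y":0,"z":0,"ax":0,"ay":0,"az":0,"claw":-0.3},{"x":0,"y":0,"z":0,"ax":0,"ay":0,"az":0,"claw":-0.5},{"x":0,"y":0,"z":0,"ax":0,"ay":0,"az":0,"claw":-0.5},{"x":0,"y":0,"z":0,"ax":0,"ay":0,"az":0,"claw":-0.5}]' 25
python3 d.py 0.510 0.0305 0.036 -1.514
```

```text
time: 9.57
ee_pos: [0.5103, 0.0306, 0.035]
eef_rot: [0.727, -0.687, 0.0, 0.0]
ft_force: [-0.8, 0.9, 0.8]
width: 0.0497
time: 9.98
ee_pos: [0.5103, 0.0306, 0.0349]
eef_rot: [0.727, -0.687, 0.0, -0.0]
ft_force: [-0.2, -0.2, 0.4]
width: 0.0637
9.9833 ee [0.5103 0.0306 0.0349] yaw -1.514 F [-0.2 -0.2  0.4] T [0.06 0.03 0.03] w 0.0637 J [ 0.44  0.36 -0.67  1.93  0.27  0.95 -1.87]
shift [ 0.0001  0.0003 -0.0011] turn [-0.0001 -0.     -0.    ] az full -2.0259545845613403e-05
```

```bash
python3 -m crank '[{"x":0,"y":0,"z":-0.01,"ax":0,"ay":0,"az":0,"claw":-0.57},{"x":0,"y":0,"z":-0.03,"ax":0,"ay":0,"az":0,"claw":-0.57},{"x":0,"y":0,"z":-0.06,"ax":0,"ay":0,"az":0,"claw":-0.57},{"x":0,"y":0,"z":-0.095,"ax":0,"ay":0,"az":0,"claw":-0.57},{"x":-0.02,"y":0.003,"z":-0.115,"ax":0,"ay":0,"az":0,"claw":-0.57}]' 20
python3 look.py s4 scene; python3 look.py d4 side
python3 -m crank '[{"x":-0.04,"y":0.006,"z":0,"ax":0,"ay":0,"az":0.003,"claw":-0.57},{"x":-0.08,"y":0.012,"z":0,"ax":0,"ay":0,"az":0.006,"claw":-0.57},{"x":-0.12,"y":0.018,"z":0,"ax":0,"ay":0,"az":0.01,"claw":-0.57},{"x":-0.16,"y":0.024,"z":0,"ax":0,"ay":0,"az":0.0125,"claw":-0.57},{"x":-0.195,"y":0.028,"z":0,"ax":0,"ay":0,"az":0.0125,"claw":-0.57}]' 20
python3 d.py 0.463 0.2634 0.09 -1.539
python3 - <<'E'
from h import *; import pickle
a=cv2.imread("pics/s4.png")[140:260,210:350]; b=cv2.imread("pics/d4.png")[150:270,220:360]
cv2.imwrite("pics/j4.png",cv2.resize(np.hstack([a,b]),(784,336),interpolation=cv2.INTER_CUBIC))
E
```

```text
time: 10.4
ee_pos: [0.5078, 0.0475, 0.1537]
eef_rot: [0.725, -0.688, 0.002, -0.001]
ft_force: [1.0, -0.6, -0.2]
width: 0.0681
10.45 [0.5081 0.0545 0.1568] J [ 0.47  0.19 -0.73  1.82  0.14  1.17 -1.82] eye [ 1.014 -0.215  0.848] F [1.4  5.49 3.94] w 0.0684
jawyaw -1.5125 zaxis [ 0.008  0.001 -1.   ]
10.5 [0.5078 0.0537 0.1545] J [ 0.47  0.2  -0.73  1.82  0.14  1.17 -1.82] eye [0.419 0.759 0.816] F [ 0.05  1.02 -0.03] w 0.0687
jawyaw -1.5109 zaxis [ 0.007  0.001 -1.   ]
time: 10.92
ee_pos: [0.4658, 0.2457, 0.1499]
eef_rot: [0.718, -0.696, 0.0, 0.0]
ft_force: [0.3, -0.0, 0.4]
width: 0.0683
10.9167 ee [0.4658 0.2457 0.1499] yaw -1.5383 F [ 0.3 -0.   0.4] T [0.02 0.04 0.02] w 0.0683 J [ 0.16  0.27 -0.84  1.78  0.22  1.19 -2.28]
shift [-0.0178  0.0023  0.0599] turn [-0.     -0.      0.0003] az full 0.00032739713076679333
```

View pics/j4.png

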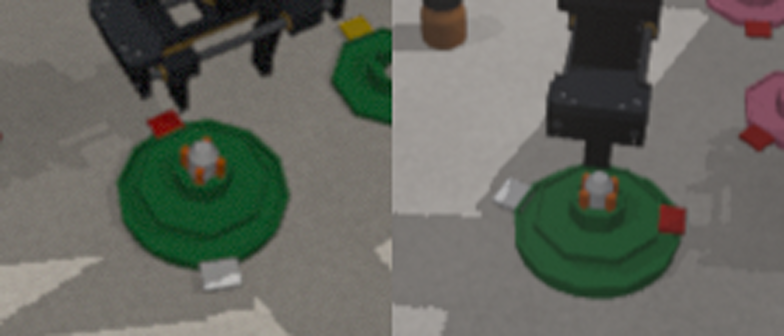

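```bash
python3 -m crank '[{"x":-0.015,"y":0.002,"z":0.01,"ax":0,"ay":0,"az":0,"claw":-0.57},{"x":-0.018,"y":0.002,"z":0.03,"ax":0,"ay":0,"az":0,"claw":-0.57},{"x":-0.018,"y":0.002,"z":0.05,"ax":0,"ay":0,"az":0,"claw":-0.57},{"x":-0.018,"y":0.002,"z":0.07,"ax":0,"ay":0,"az":0,"claw":-0.57},{"x":-0.018,"y":0.002,"z":0.075,"ax":0,"ay":0,"az":0,"claw":-0.57}]' 20
python3 -m crank '[{"x":0,"y":0,"z":0,"ax":0,"ay":0,"az":0,"claw":-0.57},{"x":0,"y":0,"z":0,"ax":0,"ay":0,"az":0,"claw":-0.57},{"x":0,"y":0,"z":0,"ax":0,"ay":0,"az":0,"claw":-0.57},{"x":0,"y":0,"z":0,"ax":0,"ay":0,"az":0,"claw":-0.57},{"x":0,"y":0,"z":0,"ax":0,"ay":0,"az":0,"claw":-0.57}]' 20
python3 d.py 0.463 0.2634 0.009 -1.539
```

```text
time: 11.33
ee_pos: [0.4628, 0.2602, 0.0718]
eef_rot: [0.718, -0.696, -0.001, 0.002]
ft_force: [-0.5, -1.1, 0.3]
width: 0.0677
time: 11.75
ee_pos: [0.4651, 0.2616, 0.0758]
eef_rot: [0.718, -0.696, 0.0, -0.001]
ft_force: [0.6, -0.3, -0.6]
width: 0.0683
11.75 ee [0.4651 0.2616 0.0758] yaw -1.5392 F [ 0.6 -0.3 -0.6] T [0.06 0.04 0.03] w 0.0683 J [ 0.09  0.38 -0.81  1.84  0.31  1.06 -2.37]
shift [-0.0018  0.0021  0.0668] turn [-0.0008  0.0002 -0.0001] az full -0.0001180615026971088
```

```bash
python3 -m crank '[{"x":-0.002,"y":0.002,"z":0.02,"ax":0,"ay":0,"az":0,"claw":-0.57},{"x":-0.002,"y":0.002,"z":0.04,"ax":0,"ay":0,"az":0,"claw":-0.57},{"x":-0.002,"y":0.002,"z":0.055,"ax":0,"ay":0,"az":0,"claw":-0.57},{"x":-0.002,"y":0.002,"z":0.063,"ax":0,"ay":0,"az":0,"claw":-0.57},{"x":-0.002,"y":0.002,"z":0.066,"ax":0,"ay":0,"az":0,"claw":-0.57}]' 20
python3 -m crank '[{"x":0,"y":0,"z":0,"ax":0,"ay":0,"az":0,"claw":-0.57},{"x":0,"y":0,"z":0,"ax":0,"ay":0,"az":0,"claw":-0.1},{"x":0,"y":0,"z":0,"ax":0,"ay":0,"az":0,"claw":0.5},{"x":0,"y":0,"z":0,"ax":0,"ay":0,"az":0,"claw":0.5},{"x":0,"y":0,"z":0,"ax":0,"ay":0,"az":0,"claw":0.5}]' 20
python3 -m crank '[{"x":0,"y":0,"z":0,"ax":0,"ay":0,"az":0,"claw":0.5},{"x":0,"y":0,"z":0,"ax":0,"ay":0,"az":0,"claw":0.5},{"x":0,"y":0,"z":0,"ax":0,"ay":0,"az":0,"claw":0.5},{"x":0,"y":0,"z":0,"ax":0,"ay":0,"az":0,"claw":0.5},{"x":0,"y":0,"z":0,"ax":0,"ay":0,"az":0,"claw":0.5}]' 25
python3 d.py 0.463 0.2634 0.009 -1.539
```

```text
time: 12.17
ee_pos: [0.4621, 0.2631, 0.0081]
eef_rot: [0.718, -0.696, -0.0, 0.001]
ft_force: [0.8, -0.3, 0.3]
width: 0.068
time: 12.58
ee_pos: [0.4629, 0.2636, 0.0095]
eef_rot: [0.718, -0.696, 0.0, -0.001]
ft_force: [-0.4, -1.9, 5.6]
width: 0.0497
time: 13.0
ee_pos: [0.4629, 0.2636, 0.0095]
eef_rot: [0.718, -0.696, 0.0, -0.0]
ft_force: [-1.6, -1.0, 7.3]
width: 0.0498
13.0 ee [0.4629 0.2636 0.0095] yaw -1.5392 F [-1.6 -1.   7.3] T [-0.04  0.28 -0.06] w 0.0498 J [ 0.04  0.47 -0.76  1.88  0.4   0.94 -2.44]
shift [ 0.0002 -0.0001  0.0005] turn [-0.0005  0.0001 -0.0001] az full -8.483812146753422e-05
```

```bash
python3 -m crank '[{"x":0,"y":0,"z":-0.01,"ax":0,"ay":0,"az":0,"claw":0.5},{"x":0,"y":0,"z":-0.04,"ax":0,"ay":0,"az":0,"claw":0.5},{"x":0,"y":0,"z":-0.08,"ax":0,"ay":0,"az":-0.06,"claw":0.5},{"x":0,"y":0,"z":-0.115,"ax":0,"ay":0,"az":-0.12,"claw":0.5},{"x":0,"y":0,"z":-0.132,"ax":0,"ay":0,"az":-0.18,"claw":0.5}]' 25
python3 -m crank '[{"x":0,"y":0,"z":0,"ax":0,"ay":0,"az":-0.06,"claw":0.5},{"x":0,"y":0,"z":0,"ax":0,"ay":0,"az":-0.12,"claw":0.5},{"x":0,"y":0,"z":0,"ax":0,"ay":0,"az":-0.18,"claw":0.5},{"x":0,"y":0,"z":0,"ax":0,"ay":0,"az":-0.24,"claw":0.5},{"x":0,"y":0,"z":0,"ax":0,"ay":0,"az":-0.3,"claw":0.5}]' 25
python3 d.py 0.5107 0.0306 0.14 1.628
```

```text
time: 13.42
ee_pos: [0.4633, 0.2646, 0.1456]
eef_rot: [0.833, -0.553, 0.001, -0.002]
ft_force: [1.2, 0.4, -0.8]
width: 0.0493
time: 13.83
ee_pos: [0.4623, 0.2632, 0.1414]
eef_rot: [0.959, -0.283, 0.0, 0.0]
ft_force: [0.4, 0.2, -1.0]
width: 0.0499
13.8333 ee [0.4623 0.2632 0.1414] yaw -0.5729 F [ 0.4  0.2 -1. ] T [-0.02 -0.03  0.05] w 0.0499 J [ 0.26  0.35 -1.02  1.77  0.32  1.2  -1.42]
shift [0.1668 0.1692 0.0015] turn [ 3.0000e-04  1.0000e-04 -1.1004e+00] az full -1.100433344817225
```

```bash
python3 -m crank '[{"x":0.017,"y":0.017,"z":0,"ax":0,"ay":0,"az":-0.06,"claw":0.5},{"x":0.034,"y":0.034,"z":0,"ax":0,"ay":0,"az":-0.12,"claw":0.5},{"x":0.05,"y":0.051,"z":0,"ax":0,"ay":0,"az":-0.18,"claw":0.5},{"x":0.067,"y":0.068,"z":0,"ax":0,"ay":0,"az":-0.24,"claw":0.5},{"x":0.083,"y":0.085,"z":0,"ax":0,"ay":0,"az":-0.3,"claw":0.5}]' 25
python3 -m crank '[{"x":0,"y":0,"z":0,"ax":0,"ay":0,"az":-0.06,"claw":0.5},{"x":0,"y":0,"z":0,"ax":0,"ay":0,"az":-0.12,"claw":0.5},{"x":0,"y":0,"z":0,"ax":0,"ay":0,"az":-0.18,"claw":0.5},{"x":0,"y":0,"z":0,"ax":0,"ay":0,"az":-0.24,"claw":0.5},{"x":0,"y":0,"z":0,"ax":0,"ay":0,"az":-0.3,"claw":0.5}]' 25
python3 d.py 0.5107 0.0306 0.14 1.628
```

```text
time: 14.25
ee_pos: [0.4854, 0.1456, 0.1413]
eef_rot: [1.0, 0.014, 0.0, 0.0]
ft_force: [1.0, -0.6, -1.0]
width: 0.05
time: 14.67
ee_pos: [0.4852, 0.1466, 0.1413]
eef_rot: [0.951, 0.308, -0.0, 0.0]
ft_force: [0.2, -0.5, -0.1]
width: 0.0501
14.6667 ee [0.4852 0.1466 0.1413] yaw 0.6269 F [ 0.2 -0.5 -0.1] T [ 0.06 -0.1   0.02] w 0.0501 J [ 0.68  0.39 -1.24  1.83  0.39  1.21 -0.06]
shift [-0.0474  0.1089  0.0014] turn [ 2.000e-04  3.000e-04 -5.006e-01] az full -0.5005567836256617
```

```bash
python3 -m crank '[{"x":-0.01,"y":0.022,"z":0,"ax":0,"ay":0,"az":-0.06,"claw":0.5},{"x":-0.02,"y":0.044,"z":0,"ax":0,"ay":0,"az":-0.12,"claw":0.5},{"x":-0.03,"y":0.066,"z":0,"ax":0,"ay":0,"az":-0.18,"claw":0.5},{"x":-0.039,"y":0.088,"z":0,"ax":0,"ay":0,"az":-0.24,"claw":0.5},{"x":-0.047,"y":0.109,"z":0,"ax":0,"ay":0,"az":-0.3,"claw":0.5}]' 25
python3 -m crank '[{"x":0,"y":0,"z":0,"ax":0,"ay":0,"az":-0.05,"claw":0.5},{"x":0,"y":0,"z":0,"ax":0,"ay":0,"az":-0.1,"claw":0.5},{"x":0,"y":0,"z":0,"ax":0,"ay":0,"az":-0.15,"claw":0.5},{"x":0,"y":0,"z":0,"ax":0,"ay":0,"az":-0.2,"claw":0.5},{"x":0,"y":0,"z":0,"ax":0,"ay":0,"az":-0.2,"claw":0.5}]' 25
python3 d.py 0.5107 0.0306 0.14 1.628
```

```text
time: 15.08
ee_pos: [0.5105, 0.0291, 0.1413]
eef_rot: [0.818, 0.576, -0.0, 0.0]
ft_force: [0.3, 0.1, -0.6]
width: 0.0495
time: 15.5
ee_pos: [0.5104, 0.0306, 0.1411]
eef_rot: [0.688, 0.726, -0.0, -0.0]
ft_force: [-0.9, -0.1, -0.2]
width: 0.0495
15.5 ee [0.5104 0.0306 0.1411] yaw 1.6255 F [-0.9 -0.1 -0.2] T [ 0.13 -0.1   0.01] w 0.0495 J [ 0.99  0.53 -1.41  1.81  0.55  1.28  1.06]
shift [0.     0.0003 0.0011] turn [-0.0002  0.0001 -0.0013] az full -0.0012569046307878695
```

```bash
python3 -m crank '[{"x":0,"y":0,"z":0.008,"ax":0,"ay":0,"az":-0.001,"claw":0.5},{"x":0,"y":0,"z":0.016,"ax":0,"ay":0,"az":-0.001,"claw":0.5},{"x":0,"y":0,"z":0.024,"ax":0,"ay":0,"az":-0.001,"claw":0.5},{"x":0,"y":0,"z":0.032,"ax":0,"ay":0,"az":-0.001,"claw":0.5},{"x":0,"y":0,"z":0.035,"ax":0,"ay":0,"az":-0.001,"claw":0.5}]' 25
python3 d.py 0.5107 0.0306 0.09 1.628
python3 -m crank '[{"x":0,"y":0,"z":0.004,"ax":0,"ay":0,"az":0,"claw":0.5},{"x":0,"y":0,"z":0.008,"ax":0,"ay":0,"az":0,"claw":0.5},{"x":0,"y":0,"z":0.011,"ax":0,"ay":0,"az":0,"claw":0.5},{"x":0,"y":0,"z":0.013,"ax":0,"ay":0,"az":0,"claw":0.5},{"x":0,"y":0,"z":0.015,"ax":0,"ay":0,"az":0,"claw":0.5}]' 25
python3 d.py 0.5107 0.0306 0.08 1.628
```

```text
time: 15.92
ee_pos: [0.5099, 0.0307, 0.1042]
eef_rot: [0.689, 0.725, -0.001, -0.0]
ft_force: [0.3, -0.3, -0.6]
width: 0.0495
15.9167 ee [0.5099 0.0307 0.1042] yaw 1.6223 F [ 0.3 -0.3 -0.6] T [ 0.06 -0.16  0.  ] w 0.0495 J [ 0.95  0.57 -1.36  1.85  0.59  1.22  1.03]
shift [-0.0001  0.0009  0.0142] turn [-0.0009  0.0001 -0.0029] az full -0.0028570847959280554
time: 16.33
ee_pos: [0.5107, 0.0308, 0.0908]
eef_rot: [0.688, 0.725, 0.0, 0.0]
ft_force: [0.4, 0.7, -0.4]
width: 0.0502
16.3333 ee [0.5107 0.0308 0.0908] yaw 1.6229 F [ 0.4  0.7 -0.4] T [ 0.12 -0.13  0.02] w 0.0502 J [ 0.94  0.58 -1.34  1.86  0.61  1.2   1.01]
shift [-0.0002 -0.      0.0108] turn [ 0.0001  0.     -0.0026] az full -0.0025670364168871584
```

```bash
python3 -m crank '[{"x":0,"y":0,"z":0.003,"ax":0,"ay":0,"az":-0.0025,"claw":0.5},{"x":0,"y":0,"z":0.006,"ax":0,"ay":0,"az":-0.0025,"claw":0.5},{"x":0,"y":0,"z":0.009,"ax":0,"ay":0,"az":-0.0025,"claw":0.5},{"x":0,"y":0,"z":0.011,"ax":0,"ay":0,"az":-0.0025,"claw":0.5},{"x":0,"y":0,"z":0.011,"ax":0,"ay":0,"az":-0.0025,"claw":0.5}]' 25
python3 -m crank '[{"x":0,"y":0,"z":0.001,"ax":0,"ay":0,"az":0,"claw":0.5},{"x":0,"y":0,"z":0.002,"ax":0,"ay":0,"az":0,"claw":0.5},{"x":0,"y":0,"z":0.003,"ax":0,"ay":0,"az":0,"claw":0.5},{"x":0,"y":0,"z":0.004,"ax":0,"ay":0,"az":0,"claw":0.5},{"x":0,"y":0,"z":0.004,"ax":0,"ay":0,"az":0,"claw":0.5}]' 25
python3 d.py 0.5107 0.0306 0.072 1.628
```

```text
time: 16.75
ee_pos: [0.5104, 0.0308, 0.0794]
eef_rot: [0.687, 0.727, -0.0, -0.0]
ft_force: [0.6, -0.7, -1.3]
width: 0.0499
time: 17.17
ee_pos: [0.5105, 0.0308, 0.0757]
eef_rot: [0.687, 0.727, -0.0, -0.0]
ft_force: [-0.2, 0.3, -0.6]
width: 0.0498
17.1667 ee [0.5105 0.0308 0.0757] yaw 1.6279 F [-0.2  0.3 -0.6] T [ 0.08 -0.08 -0.05] w 0.0498 J [ 0.92  0.6  -1.32  1.88  0.63  1.18  1.01]
shift [-0.0002  0.0001  0.0037] turn [-0.0001  0.0001 -0.    ] az full -4.298714258665903e-05
```

```bash
python3 -m crank '[{"x":0,"y":0,"z":0.001,"ax":0,"ay":0,"az":0,"claw":0.5},{"x":0,"y":0,"z":0.002,"ax":0,"ay":0,"az":0,"claw":0.5},{"x":0,"y":0,"z":0.003,"ax":0,"ay":0,"az":0,"claw":0.5},{"x":0,"y":0,"z":0.004,"ax":0,"ay":0,"az":0,"claw":0.5},{"x":0,"y":0,"z":0.004,"ax":0,"ay":0,"az":0,"claw":0.5}]' 25
python3 d.py 0.5107 0.0306 0.064 1.628
python3 -m crank '[{"x":0,"y":0,"z":0.001,"ax":0,"ay":0,"az":0,"claw":0.5},{"x":0,"y":0,"z":0.002,"ax":0,"ay":0,"az":0,"claw":0.5},{"x":0,"y":0,"z":0.003,"ax":0,"ay":0,"az":0,"claw":0.5},{"x":0,"y":0,"z":0.004,"ax":0,"ay":0,"az":0,"claw":0.5},{"x":0,"y":0,"z":0.004,"ax":0,"ay":0,"az":0,"claw":0.5}]' 25
python3 d.py 0.5107 0.0306 0.064 1.628
```

```text
time: 17.58
ee_pos: [0.5105, 0.0308, 0.0716]
eef_rot: [0.687, 0.727, -0.0, -0.0]
ft_force: [0.2, -0.1, -1.5]
width: 0.0498
17.5833 ee [0.5105 0.0308 0.0716] yaw 1.628 F [ 0.2 -0.1 -1.5] T [ 0.08 -0.12 -0.  ] w 0.0498 J [ 0.91  0.6  -1.31  1.88  0.64  1.17  1.  ]
shift [-0.0002  0.0002  0.0076] turn [-0.0001  0.      0.    ] az full 2.3909033679547775e-05
time: 18.0
ee_pos: [0.5105, 0.0308, 0.0677]
eef_rot: [0.687, 0.727, -0.0, -0.0]
ft_force: [0.5, 0.1, -0.2]
width: 0.0495
18.0 ee [0.5105 0.0308 0.0677] yaw 1.628 F [ 0.5  0.1 -0.2] T [ 0.06 -0.1   0.02] w 0.0495 J [ 0.91  0.61 -1.3   1.88  0.64  1.16  1.  ]
shift [-0.0002  0.0002  0.0037] turn [-0.0001  0.      0.    ] az full 1.2594919210684452e-05
```

Engaged without force. Last millimetres.

```bash
python3 -m crank '[{"x":0,"y":0,"z":0.001,"ax":0,"ay":0,"az":0,"claw":0.5},{"x":0,"y":0,"z":0.002,"ax":0,"ay":0,"az":0,"claw":0.5},{"x":0,"y":0,"z":0.003,"ax":0,"ay":0,"az":0,"claw":0.5},{"x":0,"y":0,"z":0.003,"ax":0,"ay":0,"az":0,"claw":0.5},{"x":0,"y":0,"z":0.003,"ax":0,"ay":0,"az":0,"claw":0.5}]' 25
python3 -m crank '[{"x":0,"y":0,"z":0.0005,"ax":0,"ay":0,"az":0,"claw":0.5},{"x":0,"y":0,"z":0.0005,"ax":0,"ay":0,"az":0,"claw":0.5},{"x":0,"y":0,"z":0.001,"ax":0,"ay":0,"az":0,"claw":0.5},{"x":0,"y":0,"z":0.001,"ax":0,"ay":0,"az":0,"claw":0.5},{"x":0,"y":0,"z":0.001,"ax":0,"ay":0,"az":0,"claw":0.5}]' 25
python3 d.py 0.5107 0.0306 0.064 1.628
```

```text
time: 18.42
ee_pos: [0.5106, 0.0308, 0.0648]
eef_rot: [0.687, 0.727, -0.0, 0.0]
ft_force: [0.3, 0.7, -1.1]
width: 0.0495
time: 18.83
ee_pos: [0.5106, 0.0308, 0.0639]
eef_rot: [0.687, 0.727, -0.0, 0.0]
ft_force: [-0.5, 0.7, -0.6]
width: 0.0498
18.8333 ee [0.5106 0.0308 0.0639] yaw 1.628 F [-0.5  0.7 -0.6] T [ 0.08 -0.16  0.01] w 0.0498 J [ 0.9   0.61 -1.3   1.89  0.65  1.16  0.99]
shift [-0.0002  0.0001 -0.0001] turn [0.     0.0001 0.    ] az full 9.382921736356131e-06
```

```bash
python3 -m crank '[{"x":0,"y":0,"z":0.0005,"ax":0,"ay":0,"az":0,"claw":0.5},{"x":0,"y":0,"z":0.0005,"ax":0,"ay":0,"az":0,"claw":0.5},{"x":0,"y":0,"z":0.001,"ax":0,"ay":0,"az":0,"claw":0.5},{"x":0,"y":0,"z":0.001,"ax":0,"ay":0,"az":0,"claw":0.5},{"x":0,"y":0,"z":0.001,"ax":0,"ay":0,"az":0,"claw":0.5}]' 25
python3 -m crank '[{"x":0,"y":0,"z":0,"ax":0,"ay":0,"az":0,"claw":0.5},{"x":0,"y":0,"z":0,"ax":0,"ay":0,"az":0,"claw":-0.3},{"x":0,"y":0,"z":0,"ax":0,"ay":0,"az":0,"claw":-0.5},{"x":0,"y":0,"z":0,"ax":0,"ay":0,"az":0,"claw":-0.57},{"x":0,"y":0,"z":0,"ax":0,"ay":0,"az":0,"claw":-0.57}]' 25
python3 -m crank '[{"x":0,"y":0,"z":-0.01,"ax":0,"ay":0,"az":0,"claw":-0.57},{"x":0,"y":0,"z":-0.03,"ax":0,"ay":0,"az":0,"claw":-0.57},{"x":0,"y":0,"z":-0.06,"ax":0,"ay":0,"az":0,"claw":-0.57},{"x":0,"y":0.02,"z":-0.08,"ax":0,"ay":0,"az":0,"claw":-0.57},{"x":0,"y":0.05,"z":-0.09,"ax":0,"ay":0,"az":0,"claw":-0.57}]' 20
python3 d.py 0.42 0.03 0.2 1.628
```

```text
time: 19.25
ee_pos: [0.5108, 0.0309, 0.0634]
eef_rot: [0.687, 0.727, -0.0, 0.0]
ft_force: [-3.8, -0.5, 8.6]
width: 0.05
time: 19.67
ee_pos: [0.5106, 0.0308, 0.0628]
eef_rot: [0.687, 0.727, -0.0, -0.0]
ft_force: [-0.4, 0.7, 0.3]
width: 0.0658
time: 20.08
ee_pos: [0.5609, 0.0335, 0.1565]
eef_rot: [0.687, 0.727, 0.0, 0.001]
ft_force: [0.4, 0.2, 1.2]
width: 0.0683
20.0833 ee [0.5609 0.0335 0.1565] yaw 1.6277 F [0.4 0.2 1.2] T [ 0.12 -0.2  -0.04] w 0.0683 J [ 0.85  0.59 -1.32  1.67  0.59  1.35  1.06]
shift [ 0.0045 -0.1408 -0.0439] turn [ 0.0013  0.0007 -0.0001] az full -0.0001337049127586587
```

```bash
python3 -m crank '[{"x":0,"y":-0.02,"z":-0.02,"ax":0,"ay":0,"az":0,"claw":-0.57},{"x":0,"y":-0.05,"z":-0.04,"ax":0,"ay":0,"az":0,"claw":-0.57},{"x":0,"y":-0.08,"z":-0.05,"ax":0,"ay":0,"az":0,"claw":-0.57},{"x":0,"y":-0.11,"z":-0.05,"ax":0,"ay":0,"az":0,"claw":-0.57},{"x":0,"y":-0.14,"z":-0.05,"ax":0,"ay":0,"az":0,"claw":-0.57}]' 20
python3 look.py s5 scene; python3 look.py d5 side; python3 d.py 0.42 0.03 0.2 1.628
python3 - <<'E'
from h import *; import pickle
a=cv2.imread("pics/s5.png")[140:260,210:350]; b=cv2.imread("pics/d5.png")[150:270,220:360]
cv2.imwrite("pics/j5.png",cv2.resize(np.hstack([a,b]),(784,336),interpolation=cv2.INTER_CUBIC))
# tabs: height consistency by two-view triangulation
def lsq(ps):
    A=[];B=[]
    for c,u,v in ps:
        d=R.from_quat(c["orientation"]).apply([(u-c["cx"])/c["fx"],(v-c["cy"])/c["fy"],1.]); d/=np.linalg.norm(d); Q=np.eye(3)-np.outer(d,d); A.append(Q);B.append(Q@c["eye"])
    return np.linalg.lstsq(np.vstack(A),np.hstack(B),rcond=None)[0]
S={}
for n in ("s5","d5"):
    c=pickle.load(open(n+".pkl","rb")); H,Sa,V=cv2.split(cv2.cvtColor(c["color"],cv2.COLOR_BGR2HSV))
    for k,m,p in (("red",((H<6)|(H>174))&(Sa>170)&(V>70),[.5107-.07,.0306-.004,.037]),("yel",(H>18)&(H<34)&(Sa>140)&(V>70),[.5107+.07,.0306+.004,.065])):
        u=proj(c,p); roi=np.zeros_like(V); cv2.circle(roi,(int(u[0]),int(u[1])),14,1,-1); q=np.argwhere(m&(roi>0))[:,::-1]
        print(n,k,"expected",u.round(1),"found",q.mean(0).round(1) if len(q) else None,len(q))
        if len(q): S.setdefault(k,[]).append((c,*q.mean(0)))
for k,v in S.items():
    if len(v)==2: print(k,lsq(v).round(4))
E
```

```text
time: 20.5
ee_pos: [0.445, 0.0276, 0.2048]
eef_rot: [0.683, 0.73, -0.006, -0.005]
ft_force: [-1.1, -0.1, -0.7]
width: 0.0683
20.55 [0.4425 0.028  0.2053] J [ 1.25  0.03 -1.41  1.87  0.04  1.28  1.47] eye [ 1.014 -0.215  0.848] F [-1.11  1.74 -0.95] w 0.0686
jawyaw 1.6397 zaxis [-0.016 -0.012 -1.   ]
20.6 [0.4442 0.0267 0.2055] J [ 1.25  0.04 -1.41  1.87  0.06  1.28  1.46] eye [0.419 0.759 0.816] F [ 0.55  0.1  -0.06] w 0.0684
jawyaw 1.6367 zaxis [-0.015 -0.013 -1.   ]
20.6 ee [0.4442 0.0267 0.2055] yaw 1.6367 F [ 0.5  0.1 -0.1] T [ 0.15 -0.16  0.02] w 0.0684 J [ 1.25  0.04 -1.41  1.87  0.06  1.28  1.46]
shift [ 0.005  -0.0239  0.0058] turn [-0.0077  0.0062  0.0043] az full 0.004329377354252428
s5 red expected [269.2 183. ] found None 0
s5 yel expected [296.3 216.8] found [295.8 217.3] 138
d5 red expected [320.  227.2] found [319.7 228.2] 61
d5 yel expected [267.  213.5] found [267.  214.8] 77
yel [0.5799 0.0346 0.0609]
```

View pics/j5.png

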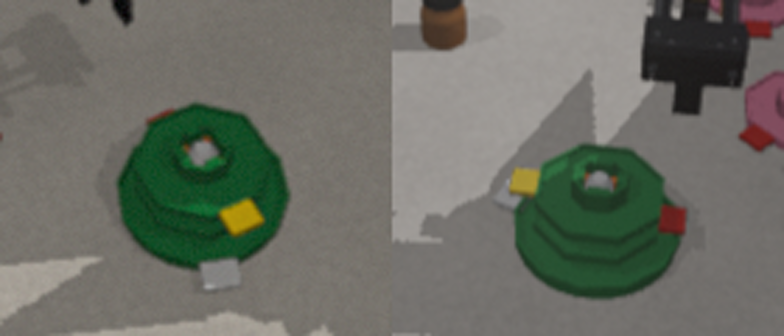

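```bash
python3 -m crank '[{"x":0,"y":0,"z":0,"ax":0,"ay":0,"az":0,"claw":-0.57},{"x":0,"y":0,"z":0,"ax":0,"ay":0,"az":0,"claw":-0.57},{"x":0,"y":0,"z":0,"ax":0,"ay":0,"az":0,"claw":-0.57},{"x":0,"y":0,"z":0,"ax":0,"ay":0,"az":0,"claw":-0.57},{"x":0,"y":0,"z":0,"ax":0,"ay":0,"az":0,"claw":-0.57}]'
python3 -c "
from bench import close_job; print(close_job())"
```

```text
time: 21.02
ee_pos: [0.4458, 0.0271, 0.2043]
eef_rot: [0.683, 0.73, -0.006, -0.006]
ft_force: [0.8, 0.1, 0.6]
width: 0.0681
the job is handed in; nothing more can be done
None
```

Both loose tiers are back on the post with their tabs alternating, and the job was handed in at 21 s. The red tier went on first with its tab opposite the white one, then the yellow tier with its tab on the white tab's side. I measured the post's swivel from the wrist camera as about 0.33 rad, and both tiers engaged the ribs without needing to be turned to find them.

**Forces:** the highest force read when setting the tiers down was about 9 N, as the yellow tier touched the red collar. The red tier seated at about 1 N.

**Seating:** each tier reached its full-home height, and the last pictures from the scene and side cameras show both level and let go. Triangulating the yellow tab from the two views put it 61 mm above the bench, which is where it should be.

**Red tab:** the scene-camera colour search found no pixels for it, as the yellow tier mostly hides it there, so I could not triangulate it at the end. The side view placed it within about 1 pixel of where it was expected.

**Bystanders:** I did not look at the tin, jar, brush or shoe horn again after the start, but the arm never went near them.

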